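# Present the spice dish with its crushing ball

## Task

Swing the clear cover of the wooden keeper gently up to its stop, take the dished plate by its arched handle and lift it straight out, clear of the keeper's rim, and only then turn it a quarter turn, either way, so that its handle bar runs parallel to the keeper's front. Keep the plate level with the loose ball staying in its middle all the while, leave the cover open and the other things undisturbed, and finish while still holding the plate up in the gripper, steady and touching nothing else.

Things in the scene. Friction and masses are not known exactly. Their poses are not given: they have to be found in the camera images.
- keeper: open-topped wooden box fixed to the worktop, 184 mm deep (its x) by 284 mm wide (its y), rim 100 mm above the worktop, walls and floor 6 mm thick; origin at the centre of its underside. Its x axis points from its front (robot side) to its back, its z up; it may stand turned a little. It holds the dish (in the -y half) and a jar (in the +y half)
- lid (a joint): angle in rad of the keeper's clear flat cover (183 x 283 x 5 mm, 0.33 kg, thin wooden edging), hinged along the keeper's back rim: 0 shut, 1.65 against its stop (just past upright, front edge swung up and back). It starts shut or slightly ajar. The hinge is stiff: the cover stays where it is left, and moving it takes about 3 to 5 N at its bar. Gently means slower than about 1 rad/s (2 rad/s is too fast)
- lid_hinge (a point): centre of the cover's hinge line, on the keeper's back rim: 92 mm behind the keeper's centre and 100 mm up; the hinge line runs along the keeper's y
- lid_bar (a point): middle of the cover's round steel handle bar: 12 mm thick, 110 mm long along the keeper's y, on two posts at its ends; with the cover shut it lies 165 mm in front of the hinge line and 49 mm above it (44 mm over the cover), and it moves in an arc about the hinge line; the cover's front edge reaches 17 mm beyond it. The round bar can turn within a pinch from above
- dish: dished round plate, white ceramic, 121 mm across, rim 23 mm high, about 0.3 kg, hollow inside like a shallow funnel; origin at the centre of its underside, z up, standing on the keeper's floor (6 mm up). Two steel legs rise from its rim on +x and -x to a straight wooden handle bar along its x axis, over its middle; at the start the bar runs front to back in the keeper, give or take 0.2 rad
- dish_grip (a point): centre of the dish's wooden handle bar, 76 mm above the dish's underside: bar 80 mm long along the dish's x, 16 mm wide, 16 mm tall; free room of 30 mm below it down to the ball
- dish_mid (a point): point on the dish's axis 21 mm above its underside, where the ball's centre is when it rests in the middle
- ball_center (a point): centre of the loose dark stone ball, 30 mm across, 38 g, lying in the middle of the dish
- spice_jar: short glass jar with a steel cap, 44 mm across, 75 mm tall, standing inside the keeper beside the dish; bystander; origin at the centre of its underside
- bottle: green glass bottle with a cork, 72 mm across, 263 mm tall; bystander; origin at the centre of its underside
- grinder: wooden pepper grinder, 58 mm across, 190 mm tall; bystander; origin at the centre of its underside
- jug: white ceramic jug, 100 mm across, 140 mm tall, with a handle; bystander; origin at the centre of its underside
- mug: blue plastic mug, 80 mm across, 92 mm tall; bystander; origin at the centre of its underside
- canister: white ceramic canister with a wooden cap, 90 mm across, 140 mm tall; bystander; origin at the centre of its underside
- salt_bowl: low terracotta bowl, 90 mm across, 45 mm tall; bystander; origin at the centre of its underside
- ball: the same loose ball as a body (its origin turns with it as it rolls; use point ball_center)

How it is judged (in metres and radians):
On the way, in this order (a step that is already met when the one before it is completed fails the run):
1. the cover is swung up to its stop (value of joint lid above 1.57 rad), for 0.2 s.
2. the dish is lifted clear of the keeper's rim, not yet turned, level, ball in the middle (height (world z) of dish above 0.105 m and angle between the x axis of dish and the x axis of keeper, either way round below 0.5 rad and angle between dish's own z axis and vertical below 0.15 rad and distance between ball_center and dish_mid below 0.02 m), for 0.1 s.
At the end, for the whole second after the job is handed in: cover open over 1.5 rad; dish held by the fingers, underside over 105 mm up, touching neither keeper, cover nor bystander; bar within 0.14 rad of parallel to the keeper's front; level within 0.10 rad; still (0.03 m/s); ball within 15 mm of its middle and at rest (value of joint lid above 1.5 rad and height (world z) of dish above 0.105 m and angle between the x axis of dish and the y axis of keeper, either way round below 0.14 rad and angle between dish's own z axis and vertical below 0.1 rad and distance between ball_center and dish_mid below 0.015 m and contact force between the fingers and dish above 2 N and linear speed of dish below 0.03 m/s and angular speed of dish below 0.3 rad/s and linear speed of ball below 0.05 m/s and contact force between dish and keeper below 0.1 N and contact force between dish and spice_jar below 0.1 N and contact force between dish and bottle below 0.1 N and contact force between dish and grinder below 0.1 N and contact force between dish and jug below 0.1 N and contact force between dish and mug below 0.1 N and contact force between dish and canister below 0.1 N and contact force between dish and salt_bowl below 0.1 N); the arm keeps its last pose, push and grip.
It fails at once if the cover is flung or dropped (faster than 2 rad/s) (velocity of joint lid above 2 rad/s or velocity of joint lid below -2 rad/s).
It fails at once if the ball rolls more than 30 mm from the dish's middle (distance between ball_center and dish_mid above 0.03 m).
It fails at once if the dish is tipped more than 0.26 rad (angle between dish's own z axis and vertical above 0.26 rad).
It fails at once if a bystander is pushed more than 25 mm or tipped (distance of any of spice_jar, bottle, grinder, jug, mug, canister, salt_bowl from where it was at the start of the episode above 0.025 m or angle between any of spice_jar, bottle, grinder, jug, mug, canister, salt_bowl's own z axis and vertical above 0.3 rad).
It also fails if it takes over 67 s, if anything falls off the work surface, if the arm or the gripper's body presses on something with over 40 N, if the wrist force passes 120 N, or if a joint passes its speed limit or range.

## Robot

A 6-joint arm with a two-finger parallel gripper is mounted at the origin on the work surface. World frame = base frame: x ahead of the robot, y to its left, z up, the work surface at z = 0. Lengths are in mm, angles in rad, forces in N, time in s.
With the tool pointing down it reaches from about 275 to 750 mm from the base axis. Payload 10.2 kg.
Tool frame: the origin (TCP) lies between the finger pads; the fingertips stand 19 mm ahead of it and the grasp point (between the pads) is the TCP; z points along the fingers, x is the direction in which the jaws open and shut, and the axes are right-handed (so a half turn about z gives the same grasp; the last joint's range is limited). The gripper opens to 88 mm and grips with 3 to 60 N. Pads are 18 mm wide; open, the fingers measure 123 mm over their backs; the gripper's body (75 mm by 187 mm) begins 45 mm behind the grasp point.
Start: joints at [0.959, 0.313, 1.498, -0, 1.331, -0.223], TCP at [199.029, 485.818, 257.72] pointing down, gripper open.
Joint ranges: [-2.94, 2.94], [-0.97, 2.17], [0.19, 2.56], [-1.23, 4.37], [0.02, 3.11], [-2.88, 2.88]. Speed limits (rad/s): [2.39, 2.39, 3.01, 3.14, 3.14, 3.14].

## Interface

Orientations are given as [roll, pitch, yaw] about the fixed x, y, z axes, in that order (R = Rz(yaw) Ry(pitch) Rx(roll)).
In Python, from station import bot gives the robot as it stands.
- The arm moves only by the tool servo_tool, never from a script. Its argument "moves" is a list of rows, each a list of 6 numbers: the shift along the tool's x, y, z in m, then the turn, a rotation vector about the tool's x, y, z in degrees. A call has 1 to 5 rows; each row shifts and turns the pose as measured when the row begins, along the tool's axes as they then stand; what a row does not reach is not made up. A row lasts 1/10 s, in which the tool goes at most 50 mm and 8.59 degrees, less where a joint would pass 70% of its speed; a pose out of reach is approached as far as the arm can. A call is refused whole if a number of a shift passes 0.05 or a number of a turn 8.59, either way. A call with a gripper value outside its range is refused whole. "gripper" is the finger opening in m, from 0 to 0.0881, set as the call begins (left out, the last holds). The fingers move at their own pace and stop on an object; the grip force is fixed at half the most. Time passes only in rows, so rows that do not move let the fingers close. It gives the time, the measured TCP pose, the force and the opening at its end, in the units of the state.
- bot.state(): the state, without advancing time (a new reading comes with each control period).
- bot.snapshot(name): name is "scene" or "side" or "wrist"; returns a dict with "img" (384x512x3 uint8, blue, green, red), "K" (3x3 intrinsics, pixels), "rvec" (rotation vector, rad) and "tvec" (3), from world to camera coordinates, as OpenCV has them; the wrist camera has in their place "mount" (4x4, takes a point from camera to tool coordinates, whose origin is the TCP and whose axes are the tool frame's). Camera axes: x right, y down, z forward; pixel columns grow to the right and rows downward; lengths in mm; the calibration is good to about 2 mm. A picture is of the moment at which its call begins: read the wrist's pose just before it. There is no depth.
- bot.hand_in(): hands the job in, once; it reports no verdict.
The state is a dict: "clock": time; "joints": joint angles; "joint_vel": joint speeds; "joint_torque": joint torques, N m; "eef_pos": TCP position; "tcp_rot": TCP orientation; "force": force on the tool from outside, world axes, zero at the start; "torque": the same for the moment, N m; "gripper_width": opening from 0.0 (shut) to 1.0 (fully open).
Only numpy, scipy, OpenCV 4.12 (cv2) and the standard library are available. Lean on these libraries where they do the work, as an engineer would, in place of code of your own. Each camera call takes 0.05 s, during which the arm holds its last target.

## Working session

There is one attempt and no reset: what is moved stays moved. The work goes in short steps, Python scripts to look and compute and a tool call to move; the robot and the scene stay as the last step left them, time stands still between calls to the robot, and variables do not carry over. Pictures are saved under pics/ and viewed, and the job is handed in when it is done.

Besides the shell and the picture viewer there is one more tool, called as name([rows], argument=value, ...), one row to a line, values as JSON. servo_tool: Moves the arm, as the interface text tells. Its arguments: {"type":"object","properties":{"moves":{"type":"array","items":{"type":"array","items":{"type":"number"}}},"gripper":{"type":"number"}},"required":["moves"]}

```bash
ls; mkdir -p pics; python3 - <<'E'
from station import bot
import cv2,numpy as np
print(bot.state())
for n in ["scene","side","wrist"]:
    s=bot.snapshot(n); cv2.imwrite(f"pics/{n}0.png",s["img"])
    print(n,{k:np.round(v,4).tolist() for k,v in s.items() if k!="img"})
E
```

```text
pics
{'clock': 0.0, 'joints': array([ 9.58629256e-01,  3.13445659e-01,  1.49844417e+00, -3.72967773e-06,
        1.33100854e+00, -2.23393143e-01]), 'joint_vel': array([-0.00077929,  0.00050176,  0.00019898,  0.00051024,  0.00098281,
       -0.00028818]), 'joint_torque': array([ 2.57675174e-04, -4.02201140e+01, -2.52275187e+01,  6.95054093e-02,
        3.51366238e-02, -1.03722416e-04]), 'eef_pos': array([198.87750934, 485.62632033, 257.16061042]), 'tcp_rot': array([-3.14130692e+00,  1.27407571e-03,  1.18202347e+00]), 'force': array([-0.0541778 , -0.44301189, -0.03470417]), 'torque': array([ 0.02455417,  0.01821588, -0.00425368]), 'gripper_width': 1.0010374625023108}
scene {'K': [[459.8744, 0.0, 254.9911], [0.0, 459.8744, 190.3666], [0.0, 0.0, 1.0]], 'rvec': [1.5419, 1.8086, -0.947], 'tvec': [87.5539, -268.9663, 1754.9346]}
side {'K': [[441.6337, 0.0, 258.0374], [0.0, 441.6337, 187.3265], [0.0, 0.0, 1.0]], 'rvec': [2.1828, -0.7213, 0.3427], 'tvec': [-493.9728, 328.1892, 1041.9589]}
wrist {'K': [[281.7114, 0.0, 250.2749], [0.0, 281.7114, 191.3075], [0.0, 0.0, 1.0]], 'mount': [[1.0, 0.0003, -0.0002, 0.5672], [-0.0002, 0.9472, 0.3205, -82.7564], [0.0003, -0.3205, 0.9472, -127.6628], [0.0, 0.0, 0.0, 1.0]]}
```

View pics/scene0.png

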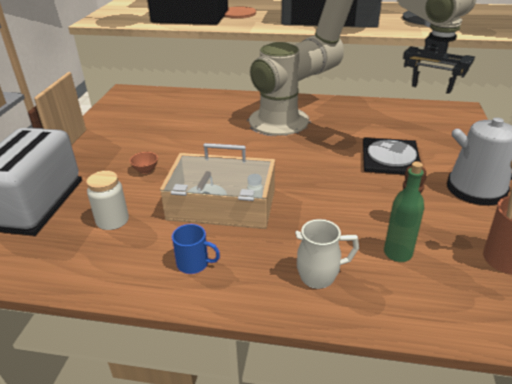

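View pics/side0.png

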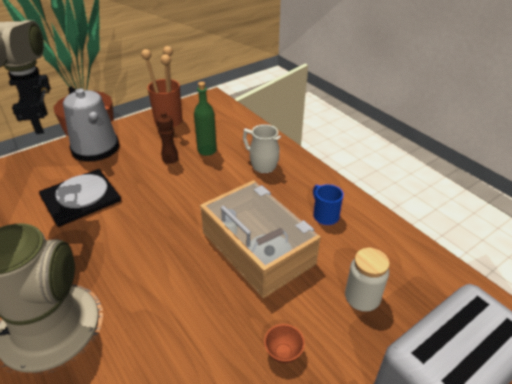

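View pics/wrist0.png

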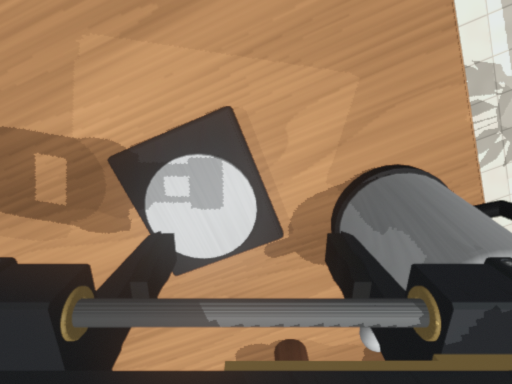

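The scene view shows the keeper at about (165–275, 155–222), with the bar near (225, 150). The side view shows it at about (200–318, 185–295). I'll enlarge both crops to pick corners.

```bash
python3 - <<'E'
import cv2
a=cv2.imread("pics/scene0.png")[130:240,150:290]; cv2.imwrite("pics/scene0z.png",cv2.resize(a,None,fx=5,fy=5,interpolation=cv2.INTER_CUBIC))
a=cv2.imread("pics/side0.png")[175:305,190:330]; cv2.imwrite("pics/side0z.png",cv2.resize(a,None,fx=4.5,fy=4.5,interpolation=cv2.INTER_CUBIC))
E
```

```text
(no output)
```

View pics/scene0z.png

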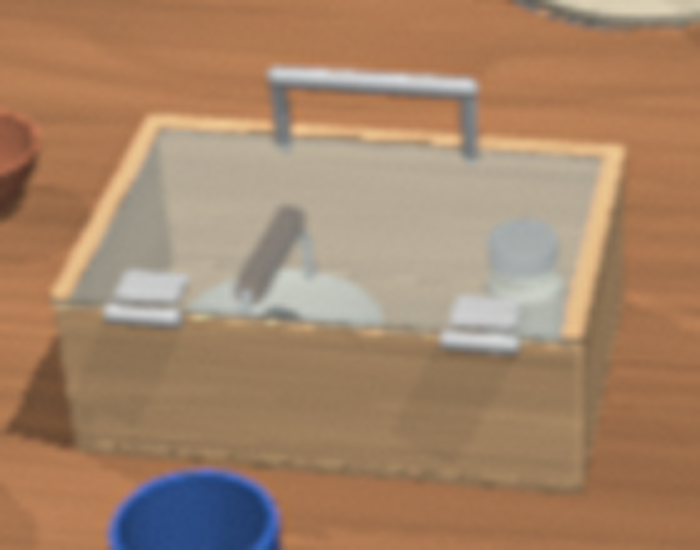

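View pics/side0z.png

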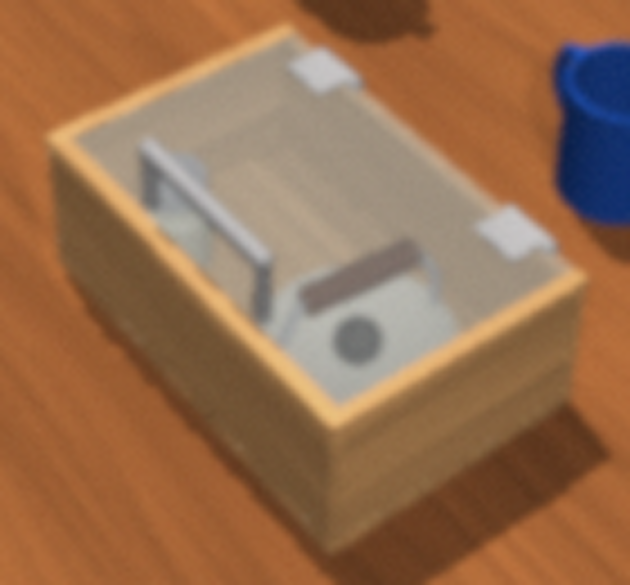

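```bash
cat > h.py <<'E'
import numpy as np,cv2
from scipy.optimize import least_squares
from scipy.spatial.transform import Rotation as R
C={"scene":(np.array([[459.8744,0,254.9911],[0,459.8744,190.3666],[0,0,1]]),np.array([1.5419,1.8086,-.947]),np.array([87.5539,-268.9663,1754.9346])),
"side":(np.array([[441.6337,0,258.0374],[0,441.6337,187.3265],[0,0,1]]),np.array([2.1828,-.7213,.3427]),np.array([-493.9728,328.1892,1041.9589]))}
def proj(n,P):
    K,r,t=C[n]; return cv2.projectPoints(np.asarray(P,float).reshape(-1,3),r,t,K,None)[0].reshape(-1,2)
def kp(p,P):  # keeper->world
    c,s=np.cos(p[2]),np.sin(p[2]); P=np.atleast_2d(P)
    return np.c_[p[0]+c*P[:,0]-s*P[:,1],p[1]+s*P[:,0]+c*P[:,1],P[:,2]]
def lidp(a,f,y,h): # f in front of hinge, h above it
    return [92-f*np.cos(a)+h*np.sin(a)*1.0, y, 100+f*np.sin(a)+h*np.cos(a)]
E
python3 - <<'E'
from h import *
sc=lambda u,v:(u/5+150-.4,v/5+130-.4); sd=lambda u,v:(u/4.5+190-.4,v/4.5+175-.4)
L=lambda f,y,h:lambda a:lidp(a,f,y,h)
B=lambda x,y,z:lambda a:[x,y,z]
obs=[("scene",sc(80,447),B(92,-142,0)),("scene",sc(584,488),B(92,142,0)),("scene",sc(57,298),L(0,-141.5,5)),("scene",sc(583,342),L(0,141.5,5)),
("scene",sc(150,117),L(183,-141.5,5)),("scene",sc(624,148),L(183,141.5,5)),("scene",sc(270,76),L(165,-55,49)),("scene",sc(474,88),L(165,55,49)),
("side",sd(332,552),B(-92,-142,0)),("side",sd(65,268),B(-92,142,0)),("side",sd(335,425),L(183,-141.5,5)),("side",sd(50,138),L(183,141.5,5)),
("side",sd(290,25),L(0,141.5,5)),("side",sd(585,275),L(0,-141.5,5)),("side",sd(570,403),B(92,-142,0)),("side",sd(148,150),L(165,55,49)),("side",sd(265,260),L(165,-55,49))]
def f(p):
    return np.concatenate([proj(n,kp(p,g(p[3])))[0]-np.array(o) for n,o,g in obs])
r=least_squares(f,[500,-150,0,.02],loss="soft_l1")
print(r.x,np.round(f(r.x).reshape(-1,2),1).tolist())
p=r.x
print("bar",kp(p,lidp(p[3],165,0,49)))
do=[("scene",sc(291,216),(40,None)),("scene",sc(248,288),(40,None))]
# dish bar ends in scene: far end=front(-x); near=back(+x); bar centre height 82+8 top
ob2=[("scene",sc(291,213),(-40,0,76)),("scene",sc(246,290),(40,0,76)),("side",sd(415,248),(40,0,76)),("side",sd(308,300),(-40,0,76)),("side",sd(358,340),(0,0,21))]
def g(q):
    return np.concatenate([proj(n,kp(q,np.array(P)+[0,0,6]))[0]-np.array(o) for n,o,P in ob2])
r2=least_squares(g,[*kp(p,[0,-70,0])[0][:2],p[2]],loss="soft_l1"); print(r2.x,np.round(g(r2.x).reshape(-1,2),1).tolist())
c,s=np.cos(p[2]),np.sin(p[2]);d=r2.x[:2]-p[:2];print("dish in keeper",c*d[0]+s*d[1],-s*d[0]+c*d[1],"rel yaw",r2.x[2]-p[2])
E
```

```text
[ 5.45994109e+02 -9.25466452e+01  1.57093791e-02  1.03338094e-02] [[-0.5, 0.8], [-0.0, 1.2], [-1.1, -0.1], [-0.2, -0.9], [-0.1, -0.1], [0.1, -0.2], [1.6, 0.1], [-1.2, 0.1], [-0.3, 0.2], [-1.5, -1.9], [-0.0, 0.8], [-0.7, -0.3], [-0.8, -0.3], [0.7, 0.3], [0.3, -1.2], [0.2, -0.3], [-0.3, -0.1]]
bar [[473.51820994 -93.6852902  150.70243193]]
[ 5.50729485e+02 -1.39219596e+02 -5.13247222e-02] [[0.1, 0.2], [0.3, 0.6], [0.4, 0.1], [-0.8, 0.9], [0.3, -0.2]]
dish in keeper 4.0016197031674565 -46.74157819368108 rel yaw -0.06703410129916847
```

```bash
cat >> h.py <<'E'
def ray(n,uv,z):
    K,r,t=C[n]; M=cv2.Rodrigues(r)[0]; c=-M.T@t; d=M.T@np.linalg.inv(K)@[uv[0],uv[1],1]
    return c+d*(z-c[2])/d[2]
E
python3 - <<'E'
from h import *
for n,uv,l in [("scene",(402,250),"bottle"),("side",(207,150),"bottle"),("side",(171,158),"grinder"),("side",(88,150),"kettle"),("scene",(320,275),"jug"),("scene",(191,262),"mug"),("scene",(110,220),"canister"),("scene",(145,170),"bowl")]:
    print(l,n,ray(n,uv,0).round())
E
```

```text
bottle scene [669. 402.   0.]
bottle side [677. 389.   0.]
grinder side [550. 422.   0.]
kettle side [333. 640.   0.]
jug scene [786. 203.   0.]
mug scene [ 790. -115.    0.]
canister scene [ 663. -386.    0.]
bowl scene [ 406. -381.    0.]
```

```bash
cat >> h.py <<'E'
def plan(bot,tgt,yaw,n,level=True):
    """rows from the current pose to tgt (mm) with tool down at yaw"""
    s=bot.state(); p=np.array(s["eef_pos"]); Rc=R.from_euler("xyz",s["tcp_rot"])
    Rt=R.from_euler("xyz",[np.pi,0,yaw]); w=(Rc.inv()*Rt).as_rotvec()
    print("now",p.round(1),np.round(s["tcp_rot"],3),"t",s["clock"],"F",np.round(s["force"],1),"g",round(s["gripper_width"],3))
    d=(np.array(tgt)-p)/n
    for i in range(n):
        Ri=Rc*R.from_rotvec(w*i/n)
        print(np.r_[Ri.inv().apply(d)/1000,np.degrees(w)/n].round(4).tolist())
E
python3 - <<'E'
from h import *
from station import bot
plan(bot,[473,-94,245],0.0157,15)
E
```

```text
now [199.  485.7 257.3] [-3.141e+00  1.000e-03  1.182e+00] t 0.15 F [1.4 0.5 0.2] g 0.996
[-0.0288, 0.0316, 0.0008, 0.0014, 0.0032, 4.455]
[-0.0263, 0.0337, 0.0008, 0.0014, 0.0032, 4.455]
[-0.0236, 0.0356, 0.0008, 0.0014, 0.0032, 4.455]
[-0.0208, 0.0374, 0.0008, 0.0014, 0.0032, 4.455]
[-0.0178, 0.0389, 0.0008, 0.0014, 0.0032, 4.455]
[-0.0147, 0.0401, 0.0008, 0.0014, 0.0032, 4.455]
[-0.0116, 0.0412, 0.0008, 0.0014, 0.0032, 4.455]
[-0.0083, 0.0419, 0.0008, 0.0014, 0.0032, 4.455]
[-0.005, 0.0424, 0.0008, 0.0014, 0.0032, 4.455]
[-0.0017, 0.0427, 0.0008, 0.0014, 0.0032, 4.455]
[0.0016, 0.0427, 0.0008, 0.0014, 0.0032, 4.455]
[0.0049, 0.0425, 0.0008, 0.0014, 0.0032, 4.455]
[0.0082, 0.042, 0.0008, 0.0014, 0.0032, 4.455]
[0.0114, 0.0412, 0.0008, 0.0014, 0.0032, 4.455]
[0.0146, 0.0402, 0.0008, 0.0014, 0.0032, 4.455]
```

servo_tool([
  [-0.029,0.032,0.001,0,0,4.5],
  [-0.026,0.034,0.001,0,0,4.5],
  [-0.024,0.036,0.001,0,0,4.5],
  [-0.021,0.037,0.001,0,0,4.5],
  [-0.018,0.039,0.001,0,0,4.5],
], gripper=0.06)

```text
clock: 0.65
eef_pos: [290.0, 287.4, 250.6]
tcp_rot: [-3.141, 0.002, 0.783]
force: [0.4, -0.1, 0.3]
gripper_width: 0.683
```

servo_tool([
  [-0.015,0.04,0.001,0,0,4.5],
  [-0.012,0.041,0.001,0,0,4.5],
  [-0.008,0.042,0.001,0,0,4.5],
  [-0.005,0.042,0.001,0,0,4.5],
  [-0.002,0.043,0.001,0,0,4.5],
])

```text
clock: 1.15
eef_pos: [378.4, 84.1, 245.6]
tcp_rot: [3.141, 0.001, 0.375]
force: [0.6, 0.6, -0.5]
gripper_width: 0.681
```

servo_tool([
  [0.002,0.043,0.001,0,0,4.5],
  [0.005,0.042,0.001,0,0,4.5],
  [0.008,0.042,0.001,0,0,4.5],
  [0.011,0.041,0.001,0,0,4.5],
  [0.015,0.04,0.001,0,0,4.5],
])

```text
clock: 1.65
eef_pos: [463.8, -121.4, 240.5]
tcp_rot: [3.141, 0.0, -0.037]
force: [1.1, 0.5, 0.2]
gripper_width: 0.681
```

```bash
python3 - <<'E'
from h import *
from station import bot
plan(bot,[473,-94,215],0.0157,5)
E
```

```text
now [ 463.8 -121.4  240.5] [ 3.141  0.    -0.037] t 1.65 F [1.1 0.5 0.2] g 0.681
[0.0016, -0.0055, 0.0051, 0.0096, 0.0054, -0.6035]
[0.0017, -0.0055, 0.0051, 0.0096, 0.0054, -0.6035]
[0.0018, -0.0055, 0.0051, 0.0096, 0.0054, -0.6035]
[0.0018, -0.0055, 0.0051, 0.0096, 0.0054, -0.6035]
[0.0019, -0.0055, 0.0051, 0.0096, 0.0054, -0.6035]
```

servo_tool([
  [0.002,-0.0055,0.005,0,0,-0.6],
  [0.002,-0.0055,0.005,0,0,-0.6],
  [0.002,-0.0055,0.005,0,0,-0.6],
  [0.002,-0.0055,0.005,0,0,-0.6],
  [0.002,-0.0055,0.005,0,0,-0.6],
])

```text
clock: 2.15
eef_pos: [475.0, -94.8, 213.1]
tcp_rot: [3.141, 0.002, 0.014]
force: [-0.7, 0.8, 0.7]
gripper_width: 0.68
```

```bash
cat >> h.py <<'E'
def wproj(s,st,P):
    """world points to wrist pixels"""
    T=np.eye(4);T[:3,:3]=R.from_euler("xyz",st["tcp_rot"]).as_matrix();T[:3,3]=st["eef_pos"]
    Tc=np.linalg.inv(T@np.array(s["mount"])); P=np.atleast_2d(P); q=(Tc[:3,:3]@P.T).T+Tc[:3,3]; u=(s["K"]@q.T).T
    return u[:,:2]/u[:,2:]
KP=np.array([545.99,-92.55,0.0157])
E
python3 - <<'E'
from h import *
from station import bot
st=bot.state(); s=bot.snapshot("wrist"); im=s["img"].copy()
for y in (-55,0,55):
    u=wproj(s,st,kp(KP,lidp(.01,165,y,49)))[0]; cv2.circle(im,tuple(int(v) for v in u),3,(0,0,255),-1); print(u)
cv2.imwrite("pics/w1.png",im); print(st["eef_pos"],st["tcp_rot"])
E
```

```text
[247.17134401 278.46520289]
[246.81884073 214.911697  ]
[246.40029577 139.45140861]
[475.03656602 -94.84560035 213.05094607] [3.14101387e+00 1.66216276e-03 1.43346631e-02]
```

View pics/w1.png

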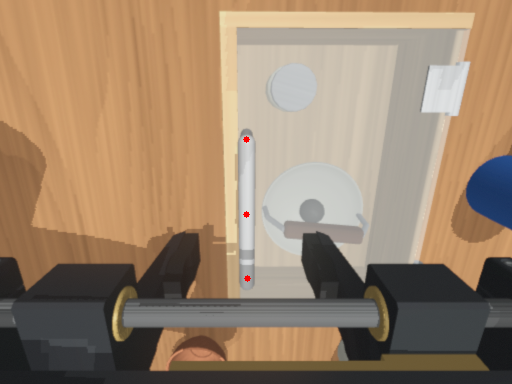

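The wrist view shows the predicted bar points (247, 139), (247, 215) and (247, 278) lying on the steel bar, so the fit is good. Next I'll lower onto it.

servo_tool([
  [-0.0005,0,0.013,0,0,0],
  [-0.0005,0,0.013,0,0,0],
  [0,0,0.013,0,0,0],
  [0,0,0.013,0,0,0],
  [0,0,0.01,0,0,0],
])

```text
clock: 2.7
eef_pos: [474.3, -90.5, 149.5]
tcp_rot: [3.14, -0.001, 0.023]
force: [-0.3, 0.3, 0.2]
gripper_width: 0.684
```

servo_tool([
  [0,0,0,0,0,0],
  [0,0,0,0,0,0],
  [0,0,0,0,0,0],
  [0,0,0,0,0,0],
  [0,0,0,0,0,0],
], gripper=0.0)

```text
clock: 3.2
eef_pos: [474.6, -89.8, 150.2]
tcp_rot: [3.14, -0.001, 0.024]
force: [-0.0, -0.2, -0.2]
gripper_width: 0.25
```

servo_tool([
  [0,0,0,0,0,0],
  [0,0,0,0,0,0],
  [0,0,0,0,0,0],
], gripper=0.0)

```text
clock: 3.5
eef_pos: [471.8, -89.9, 149.9]
tcp_rot: [3.14, 0.007, 0.025]
force: [6.2, 1.8, -2.2]
gripper_width: 0.116
```

```bash
cat > arc.py <<'E'
import sys
from h import *
from station import bot
step=float(sys.argv[1]) if len(sys.argv)>1 else .05
n=int(sys.argv[2]) if len(sys.argv)>2 else 5
s=bot.state(); p=np.array(s["eef_pos"]); H=kp(KP,[92,0,100])[0]
c,sn=np.cos(KP[2]),np.sin(KP[2]); d=p-H; xk=c*d[0]+sn*d[1]; yk=-sn*d[0]+c*d[1]
phi=np.arctan2(d[2],-xk); print("r",np.hypot(xk,d[2]).round(1),"yk",round(yk,1),"lid",round(phi-.289,3),"F",np.round(s["force"],1),"rot",np.round(s["tcp_rot"],3),"g",round(s["gripper_width"],3),"jv",np.abs(s["joint_vel"]).max().round(2),"t",s["clock"])
Rc=R.from_euler("xyz",s["tcp_rot"]); w=np.degrees((Rc.inv()*R.from_euler("xyz",[np.pi,0,KP[2]])).as_rotvec())/n
q=p
for i in range(1,n+1):
    f=phi+step*i
    if f-.289>1.67:f=1.67+.289
    t=kp(KP,[92-172.1*np.cos(f),0+yk,100+172.1*np.sin(f)])[0]
    print(np.r_[Rc.inv().apply(t-q)/1000,w].round(4).tolist()); q=t
E
python3 arc.py .05
```

```text
r 173.5 yk 3.8 lid 0.003 F [ 6.2  1.8 -2.2] rot [3.14  0.007 0.025] g 0.116 jv 0.0 t 3.5
[0.004, 0.0, -0.0078, 0.0135, 0.0787, 0.1066]
[0.003, 0.0, -0.0081, 0.0135, 0.0787, 0.1066]
[0.0034, 0.0, -0.0079, 0.0135, 0.0787, 0.1066]
[0.0038, 0.0, -0.0077, 0.0135, 0.0787, 0.1066]
[0.0042, 0.0, -0.0075, 0.0135, 0.0787, 0.1066]
```

servo_tool([
  [0.002,0,-0.006,0,0,0],
  [0.003,0,-0.008,0,0,0],
  [0.0035,0,-0.008,0,0,0],
  [0.004,0,-0.0078,0,0,0],
  [0.004,0,-0.0075,0,0,0],
])

```text
clock: 4.0
eef_pos: [489.6, -89.5, 188.2]
tcp_rot: [3.141, 0.009, 0.024]
force: [9.0, -1.0, -11.9]
gripper_width: 0.113
```

```bash
python3 arc.py .06
```

```text
r 172.6 yk 3.9 lid 0.247 F [  9.   -1.  -11.9] rot [3.141 0.009 0.024] g 0.113 jv 0.23 t 4.0
[0.0059, 0.0001, -0.0085, 0.005, 0.0982, 0.0987]
[0.006, 0.0001, -0.0084, 0.005, 0.0982, 0.0987]
[0.0065, 0.0001, -0.008, 0.005, 0.0982, 0.0987]
[0.0069, 0.0001, -0.0076, 0.005, 0.0982, 0.0987]
[0.0074, 0.0001, -0.0072, 0.005, 0.0982, 0.0987]
```

Lid at about 0.25 rad and following well.

servo_tool([
  [0.006,0,-0.0085,0,0.1,0],
  [0.006,0,-0.0085,0,0.1,0],
  [0.0065,0,-0.008,0,0.1,0],
  [0.007,0,-0.0076,0,0.1,0],
  [0.0075,0,-0.0072,0,0.1,0],
])

```text
clock: 4.5
eef_pos: [526.5, -89.0, 228.8]
tcp_rot: [3.141, -0.003, 0.024]
force: [9.7, -4.3, -20.3]
gripper_width: 0.108
```

```bash
python3 arc.py .06
```

```text
r 170.3 yk 3.8 lid 0.569 F [  9.7  -4.3 -20.3] rot [ 3.141e+00 -3.000e-03  2.400e-02] g 0.108 jv 0.33 t 4.5
[0.0069, 0.0001, -0.0079, 0.0063, -0.0312, 0.0925]
[0.0084, 0.0001, -0.006, 0.0063, -0.0312, 0.0925]
[0.0087, 0.0001, -0.0055, 0.0063, -0.0312, 0.0925]
[0.0091, 0.0001, -0.005, 0.0063, -0.0312, 0.0925]
[0.0093, 0.0001, -0.0044, 0.0063, -0.0312, 0.0925]
```

servo_tool([
  [0.008,0,-0.0055,0,0,0],
  [0.0088,0,-0.005,0,0,0],
  [0.009,0,-0.0047,0,0,0],
  [0.0093,0,-0.0042,0,0,0],
  [0.0096,0,-0.0036,0,0,0],
])

```text
clock: 5.0
eef_pos: [570.7, -88.5, 253.6]
tcp_rot: [3.14, 0.01, 0.024]
force: [-3.2, -2.8, -5.4]
gripper_width: 0.103
```

```bash
python3 arc.py .06
```

```text
r 167.6 yk 3.7 lid 0.869 F [-3.2 -2.8 -5.4] rot [3.14  0.01  0.024] g 0.103 jv 0.39 t 5.0
[0.0077, 0.0001, -0.008, 0.0135, 0.1133, 0.0895]
[0.0098, 0.0001, -0.0034, 0.0135, 0.1133, 0.0895]
[0.0099, 0.0001, -0.0028, 0.0135, 0.1133, 0.0895]
[0.0101, 0.0001, -0.0022, 0.0135, 0.1133, 0.0895]
[0.0102, 0.0001, -0.0016, 0.0135, 0.1133, 0.0895]
```

```bash
python3 - <<'E'
from h import *
from station import bot
st=bot.state(); s=bot.snapshot("wrist"); im=s["img"].copy()
cv2.imwrite("pics/w2.png",im)
s=bot.snapshot("side");a=s["img"][60:300,150:400]; cv2.imwrite("pics/s2.png",cv2.resize(a,None,fx=2.4,fy=2.4,interpolation=cv2.INTER_CUBIC))
E
```

```text
(no output)
```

View pics/w2.png

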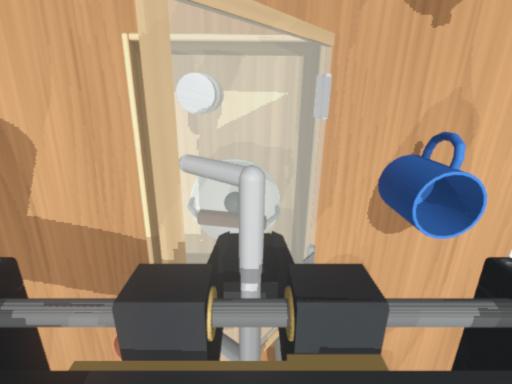

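View pics/s2.png

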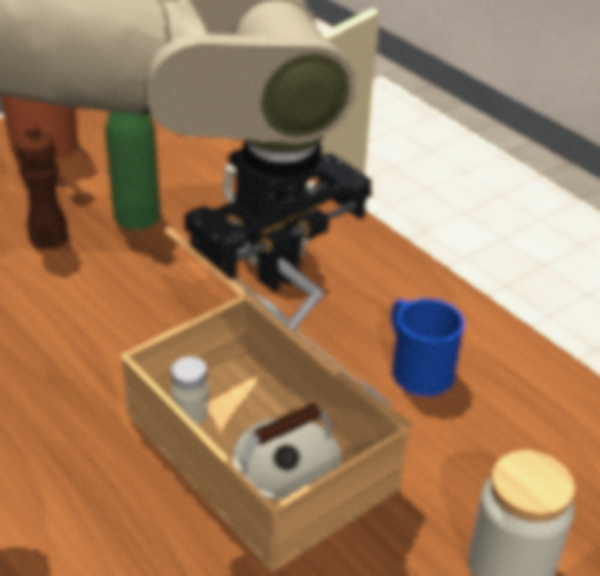

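The wrist view shows the bar, seen at (250, 180–270), still well between the fingers, and the cover about half open. I'll carry on at the measured radius.

```bash
sed -i 's/^q=p/q=p; rr=np.hypot(xk,d[2])/; s/172\.1\*/rr*/g' arc.py; python3 arc.py .06
```

```text
r 167.5 yk 3.7 lid 0.875 F [ 1.4 -3.2 -3.2] rot [3.14  0.006 0.024] g 0.099 jv 0.04 t 5.1
[0.0093, 0.0001, -0.0038, 0.0173, 0.0736, 0.0921]
[0.0095, 0.0001, -0.0032, 0.0173, 0.0736, 0.0921]
[0.0097, 0.0001, -0.0026, 0.0173, 0.0736, 0.0921]
[0.0098, 0.0001, -0.002, 0.0173, 0.0736, 0.0921]
[0.0099, 0.0001, -0.0014, 0.0173, 0.0736, 0.0921]
```

servo_tool([
  [0.009,0,-0.004,0,0.1,0],
  [0.0095,0,-0.0034,0,0,0],
  [0.0097,0,-0.0028,0,0,0],
  [0.0098,0,-0.0022,0,0,0],
  [0.01,0,-0.0015,0,0,0],
])

```text
clock: 5.6
eef_pos: [616.0, -87.9, 264.0]
tcp_rot: [-3.141, 0.022, 0.023]
force: [-4.9, -2.8, -3.3]
gripper_width: 0.098
```

```bash
python3 arc.py .06
```

```text
r 165.4 yk 3.6 lid 1.149 F [-4.9 -2.8 -3.3] rot [-3.141  0.022  0.023] g 0.098 jv 0.39 t 5.6
[0.0098, 0.0001, -0.0012, -0.0005, 0.2532, 0.0787]
[0.0099, 0.0001, -0.0006, -0.0005, 0.2532, 0.0787]
[0.0099, 0.0001, -0.0, -0.0005, 0.2532, 0.0787]
[0.0099, 0.0001, 0.0005, -0.0005, 0.2532, 0.0787]
[0.0099, 0.0001, 0.0011, -0.0005, 0.2532, 0.0787]
```

servo_tool([
  [0.0098,0,-0.0022,0,0.2,0],
  [0.0098,0,-0.0015,0,0.2,0],
  [0.0098,0,-0.001,0,0.2,0],
  [0.0098,0,-0.0004,0,0.2,0],
  [0.0098,0,0.0002,0,0.2,0],
])

```text
clock: 6.1
eef_pos: [660.7, -87.2, 263.1]
tcp_rot: [-3.139, 0.028, 0.021]
force: [-6.7, -2.8, -8.6]
gripper_width: 0.098
```

```bash
python3 arc.py .05
```

```text
r 164.7 yk 3.5 lid 1.421 F [-6.7 -2.8 -8.6] rot [-3.139  0.028  0.021] g 0.098 jv 0.37 t 6.1
[0.0082, 0.0, 0.0011, -0.0344, 0.3211, 0.0632]
[0.0081, 0.0, 0.0015, -0.0344, 0.3211, 0.0632]
[0.008, 0.0001, 0.0019, -0.0344, 0.3211, 0.0632]
[0.0079, 0.0001, 0.0023, -0.0344, 0.3211, 0.0632]
[0.0077, 0.0001, 0.0027, -0.0344, 0.3211, 0.0632]
```

servo_tool([
  [0.0082,0,0.001,0,0.3,0],
  [0.0081,0,0.0014,0,0.3,0],
  [0.0078,0,0.0018,0,0.3,0],
  [0.006,0,0.002,0,0.3,0],
  [0.004,0,0.0015,0,0.3,0],
])

```text
clock: 6.6
eef_pos: [691.9, -86.9, 254.8]
tcp_rot: [-3.138, 0.014, 0.02]
force: [-5.1, -1.6, -1.1]
gripper_width: 0.091
```

```bash
python3 arc.py .02 3
```

```text
r 163.9 yk 3.4 lid 1.617 F [-5.1 -1.6 -1.1] rot [-3.138  0.014  0.02 ] g 0.091 jv 0.1 t 6.6
[0.0031, 0.0, 0.0011, -0.0743, 0.2717, 0.0898]
[0.0031, 0.0, 0.0011, -0.0743, 0.2717, 0.0898]
[0.002, 0.0, 0.0008, -0.0743, 0.2717, 0.0898]
```

servo_tool([
  [0.004,0,0.001,0,0.2,0],
  [0.004,0,0.001,0,0.2,0],
  [0.004,0,0.001,0,0.2,0],
  [0.003,0,0.001,0,0,0],
  [0.003,0,0,0,0,0],
])

```text
clock: 7.1
eef_pos: [698.0, -86.8, 252.9]
tcp_rot: [-3.135, 0.043, 0.018]
force: [-25.0, -1.4, -3.6]
gripper_width: 0.091
```

```bash
python3 arc.py .02 3;python3 - <<'E'
from h import *
from station import bot
s=bot.snapshot("side");a=s["img"][60:300,150:400]; cv2.imwrite("pics/s3.png",cv2.resize(a,None,fx=2.4,fy=2.4,interpolation=cv2.INTER_CUBIC))
E
```

```text
r 164.3 yk 3.4 lid 1.656 F [-25.   -1.4  -3.6] rot [-3.135  0.043  0.018] g 0.091 jv 0.16 t 7.1
[0.0021, 0.0, 0.0007, -0.1243, 0.8292, 0.0486]
[0.0, 0.0, 0.0, -0.1243, 0.8292, 0.0486]
[0.0, 0.0, 0.0, -0.1243, 0.8292, 0.0486]
```

View pics/s3.png

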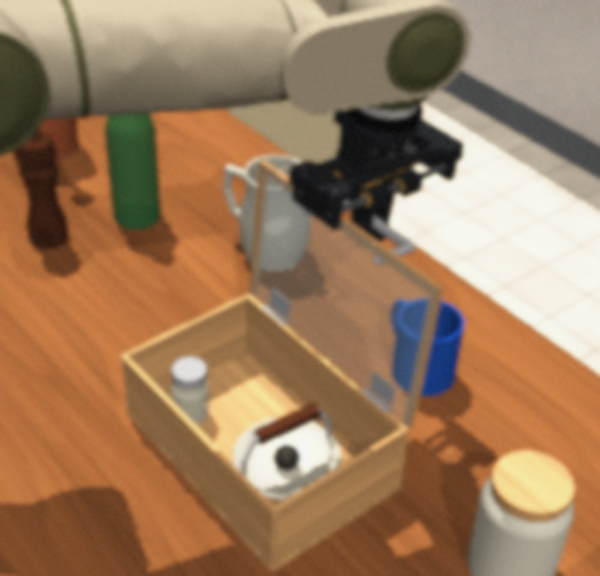

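The side view shows the cover standing upright, its edge at (260–440, 165–430), and the −25 N push confirms it is on the stop. I'll hold there, relax, open slightly and rise.

servo_tool([
  [0,0,0,0,0,0],
  [0,0,0,0,0,0],
  [0,0,0,0,0,0],
])

```text
clock: 7.45
eef_pos: [697.4, -86.8, 253.1]
tcp_rot: [-3.134, 0.045, 0.018]
force: [-1.7, -1.5, -4.6]
gripper_width: 0.094
```

servo_tool([
  [0,0,0,0,0,0],
  [0,0,0,0,0,0],
  [0,0,0,0,0,0],
  [0,0,0,0,0,0],
], gripper=0.028)

```text
clock: 7.85
eef_pos: [698.6, -85.9, 255.8]
tcp_rot: [-3.134, 0.038, 0.02]
force: [-0.3, -0.4, 0.2]
gripper_width: 0.315
```

```bash
python3 arc.py .02 1;python3 - <<'E'
from h import *
from station import bot
s=bot.snapshot("wrist"); cv2.imwrite("pics/w3.png",s["img"])
E
```

```text
r 167.2 yk 4.3 lid 1.653 F [-0.3 -0.4  0.2] rot [-3.134  0.038  0.02 ] g 0.315 jv 0.0 t 7.85
[0.0026, 0.0, 0.0009, -0.4026, 2.1747, 0.2118]
```

View pics/w3.png

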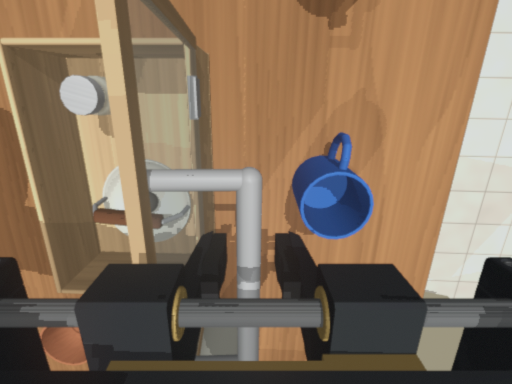

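The wrist view shows the fingers open on both sides of the bar (205 and 290, bar at 249) and clear of the cover edge. I'll go straight up.

```bash
python3 - <<'E'
from h import *
from station import bot
st=bot.state(); p=st["eef_pos"]; Rc=R.from_euler("xyz",st["tcp_rot"])
print((Rc.inv().apply([0,0,80])/4000).round(4))
E
```

```text
[-0.0008 -0.0001 -0.02  ]
```

servo_tool([
  [-0.0008,0,-0.015,0,0,0],
  [-0.0008,0,-0.02,0,0,0],
  [-0.0008,0,-0.025,0,0,0],
  [-0.0008,0,-0.025,0,0,0],
])

```text
clock: 8.3
eef_pos: [698.1, -85.9, 340.4]
tcp_rot: [-3.132, 0.044, 0.02]
force: [0.2, -0.1, -0.1]
gripper_width: 0.315
```

```bash
python3 - <<'E'
from h import *
from station import bot
dy=-0.0513+np.pi/2
plan(bot,[551,-139,345],-0.0513-np.pi/2,12)
plan(bot,[551,-139,345],dy,12)
s=bot.snapshot("side");a=s["img"][60:300,150:400]; cv2.imwrite("pics/s4.png",cv2.resize(a,None,fx=2.4,fy=2.4,interpolation=cv2.INTER_CUBIC)); print(bot.state()["joints"])
E
```

```text
now [698.1 -85.9 340.4] [-3.132  0.044  0.02 ] t 8.3 F [ 0.2 -0.1 -0.1] g 0.315
[-0.0124, 0.0042, 0.0001, 0.1366, 0.1964, 7.8391]
[-0.0117, 0.0058, 0.0001, 0.1366, 0.1964, 7.8391]
[-0.0108, 0.0074, 0.0, 0.1366, 0.1964, 7.8391]
[-0.0097, 0.0088, -0.0, 0.1366, 0.1964, 7.8391]
[-0.0084, 0.01, -0.0001, 0.1366, 0.1964, 7.8391]
[-0.0069, 0.011, -0.0002, 0.1366, 0.1964, 7.8391]
[-0.0054, 0.0119, -0.0002, 0.1366, 0.1964, 7.8391]
[-0.0037, 0.0125, -0.0002, 0.1366, 0.1964, 7.8391]
[-0.0019, 0.0129, -0.0003, 0.1366, 0.1964, 7.8391]
[-0.0002, 0.013, -0.0003, 0.1366, 0.1964, 7.8391]
[0.0016, 0.0129, -0.0003, 0.1366, 0.1964, 7.8391]
[0.0034, 0.0126, -0.0004, 0.1366, 0.1964, 7.8391]
now [698.1 -85.9 340.4] [-3.132  0.044  0.02 ] t 8.3 F [ 0.2 -0.1 -0.1] g 0.315
[-0.0124, 0.0042, 0.0001, -0.1926, 0.1339, -7.1581]
[-0.0128, 0.0026, 0.0001, -0.1926, 0.1339, -7.1581]
[-0.013, 0.001, 0.0001, -0.1926, 0.1339, -7.1581]
[-0.013, -0.0006, 0.0, -0.1926, 0.1339, -7.1581]
[-0.0128, -0.0023, 0.0, -0.1926, 0.1339, -7.1581]
[-0.0125, -0.0038, -0.0, -0.1926, 0.1339, -7.1581]
[-0.0119, -0.0054, -0.0001, -0.1926, 0.1339, -7.1581]
[-0.0111, -0.0068, -0.0001, -0.1926, 0.1339, -7.1581]
[-0.0102, -0.0081, -0.0002, -0.1926, 0.1339, -7.1581]
[-0.0091, -0.0093, -0.0002, -0.1926, 0.1339, -7.1581]
[-0.0079, -0.0104, -0.0003, -0.1926, 0.1339, -7.1581]
[-0.0065, -0.0113, -0.0003, -0.1926, 0.1339, -7.1581]
[-0.28726462  0.77747884  0.54543629 -0.00436539  1.85646169 -0.30830751]
```

View pics/s4.png

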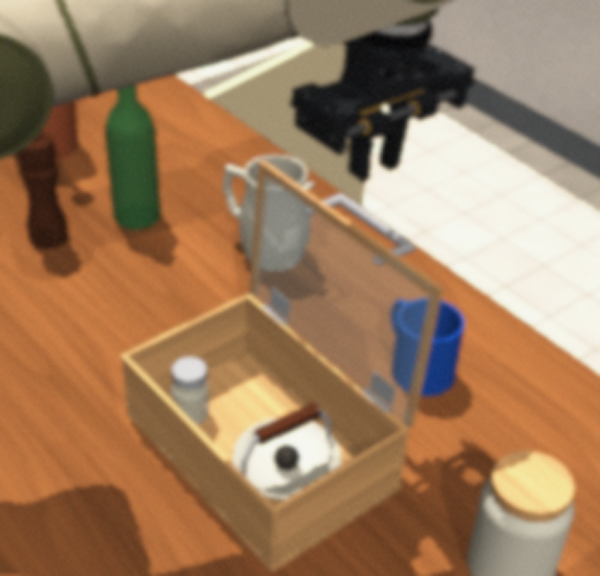

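The side view shows the cover standing on its own against the stop and the gripper clear above it. Next I'll move over the dish, turning the jaws.

servo_tool([
  [-0.012,0.004,0,-0.2,0.1,-7.1],
  [-0.013,0.003,0,-0.2,0.1,-7.1],
  [-0.013,0.001,0,-0.2,0.1,-7.1],
  [-0.013,-0.001,0,-0.2,0.1,-7.1],
  [-0.013,-0.002,0,-0.2,0.1,-7.1],
], gripper=0.055)

```text
clock: 8.85
eef_pos: [636.6, -108.6, 346.4]
tcp_rot: [-3.136, 0.02, 0.664]
force: [0.2, 0.2, 0.4]
gripper_width: 0.623
```

servo_tool([
  [-0.0125,-0.004,0,-0.2,0.1,-7.1],
  [-0.012,-0.0055,0,-0.2,0.1,-7.1],
  [-0.011,-0.007,0,-0.2,0.1,-7.1],
  [-0.01,-0.008,0,-0.2,0.1,-7.1],
  [-0.009,-0.009,0,-0.2,0.1,-7.1],
])

```text
clock: 9.35
eef_pos: [573.1, -132.3, 346.2]
tcp_rot: [3.136, 0.009, 1.311]
force: [0.8, 0.3, 0.8]
gripper_width: 0.627
```

```bash
python3 - <<'E'
from h import *
from station import bot
plan(bot,[551,-139,230],-0.0513+np.pi/2,5)
E
```

```text
now [ 573.1 -132.3  346.2] [3.136 0.009 1.311] t 9.35 F [0.8 0.3 0.8] g 0.627
[-0.0022, -0.0041, 0.0232, 0.0492, 0.1143, -2.3897]
[-0.0021, -0.0041, 0.0232, 0.0492, 0.1143, -2.3897]
[-0.002, -0.0042, 0.0232, 0.0492, 0.1143, -2.3897]
[-0.0018, -0.0042, 0.0232, 0.0492, 0.1143, -2.3897]
[-0.0017, -0.0043, 0.0232, 0.0492, 0.1143, -2.3897]
```

servo_tool([
  [-0.002,-0.004,0.023,0,0.1,-2.4],
  [-0.002,-0.004,0.023,0,0.1,-2.4],
  [-0.002,-0.004,0.023,0,0.1,-2.4],
  [-0.002,-0.004,0.023,0,0.1,-2.4],
  [-0.002,-0.004,0.018,0,0.1,-2.2],
])

```text
clock: 9.85
eef_pos: [551.0, -140.2, 235.0]
tcp_rot: [3.129, 0.005, 1.528]
force: [0.3, -0.4, -0.4]
gripper_width: 0.622
```

```bash
cat > look.py <<'E'
import sys
from h import *
from station import bot
q=np.array([float(v) for v in sys.argv[2:5]]); z0=float(sys.argv[5])
st=bot.state(); s=bot.snapshot("wrist"); im=s["img"].copy()
for P in [(-40,0,76),(0,0,76),(40,0,76)]:
    u=wproj(s,st,kp(q,np.array(P)+[0,0,z0]))[0]; cv2.circle(im,tuple(int(round(v)) for v in u),2,(0,0,255),-1); print("bar",u.round(1))
u=wproj(s,st,kp(q,np.array([0,0,21+z0])))[0]; cv2.circle(im,tuple(int(round(v)) for v in u),2,(0,255,0),-1); print("ball",u.round(1))
cv2.imwrite("pics/"+sys.argv[1],im); print(st["eef_pos"],st["tcp_rot"],st["force"],st["gripper_width"],st["clock"])
E
python3 look.py w5.png 550.7 -139.2 -.0513 6
```

```text
bar [252.1 139. ]
bar [251.7 177.9]
bar [251.3 213.3]
ball [251.7 164.9]
[ 551.04412511 -140.18032488  234.97566333] [3.12856359 0.00453633 1.52796086] [ 0.28794512 -0.38875832 -0.37408181] 0.6216629000326632 9.85
```

View pics/w5.png

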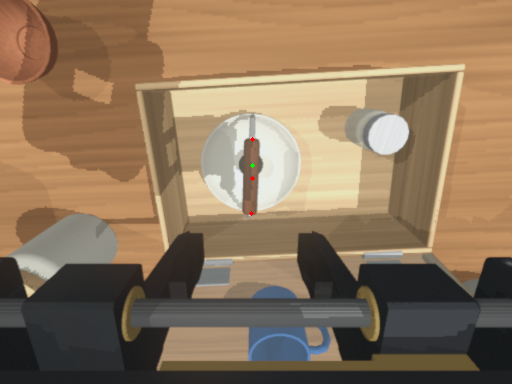

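The predicted bar points (252, 139) to (251, 213) lie on the wooden bar, and the predicted ball point (252, 165) lies on the ball. I'll descend.

```bash
python3 - <<'E'
from h import *
from station import bot
plan(bot,[551,-139.4,83],-0.0513+np.pi/2,10)
E
```

```text
now [ 549.8 -140.   232.1] [3.133e+00 3.000e-03 1.530e+00] t 9.9 F [-0.8 -0.8 -1.6] g 0.62
[0.0001, -0.0, 0.0149, 0.0487, 0.015, 0.0579]
[0.0001, 0.0, 0.0149, 0.0487, 0.015, 0.0579]
[0.0001, 0.0, 0.0149, 0.0487, 0.015, 0.0579]
[0.0001, 0.0, 0.0149, 0.0487, 0.015, 0.0579]
[0.0001, 0.0, 0.0149, 0.0487, 0.015, 0.0579]
[0.0001, 0.0001, 0.0149, 0.0487, 0.015, 0.0579]
[0.0001, 0.0001, 0.0149, 0.0487, 0.015, 0.0579]
[0.0001, 0.0001, 0.0149, 0.0487, 0.015, 0.0579]
[0.0001, 0.0001, 0.0149, 0.0487, 0.015, 0.0579]
[0.0001, 0.0001, 0.0149, 0.0487, 0.015, 0.0579]
```

servo_tool([
  [0,0,0.015,0.1,0,0.1],
  [0,0,0.015,0.1,0,0.1],
  [0,0,0.015,0.1,0,0.1],
  [0,0,0.015,0,0,0.1],
  [0,0,0.014,0,0,0],
])

```text
clock: 10.4
eef_pos: [551.4, -140.3, 158.6]
tcp_rot: [3.133, 0.005, 1.518]
force: [1.5, -0.3, 0.0]
gripper_width: 0.624
```

```bash
python3 - <<'E'
from h import *
from station import bot
plan(bot,[551,-139.4,84],-0.0513+np.pi/2,5)
E
```

```text
now [ 551.4 -140.3  158.6] [3.133 0.005 1.518] t 10.4 F [ 1.5 -0.3  0. ] g 0.624
[0.0003, -0.0002, 0.0149, 0.1006, 0.0529, -0.0152]
[0.0002, -0.0002, 0.0149, 0.1006, 0.0529, -0.0152]
[0.0002, -0.0002, 0.0149, 0.1006, 0.0529, -0.0152]
[0.0002, -0.0001, 0.0149, 0.1006, 0.0529, -0.0152]
[0.0002, -0.0001, 0.0149, 0.1006, 0.0529, -0.0152]
```

servo_tool([
  [0.0003,0,0.016,0.1,0.05,0],
  [0.0003,0,0.016,0.1,0.05,0],
  [0.0002,0,0.016,0.1,0.05,0],
  [0.0002,0,0.014,0.1,0.05,0],
  [0,0,0.009,0.1,0.05,0],
])

```text
clock: 10.9
eef_pos: [553.2, -139.5, 86.4]
tcp_rot: [3.138, 0.001, 1.515]
force: [-0.0, 0.3, -0.6]
gripper_width: 0.627
```

```bash
python3 look.py w6.png 550.7 -139.2 -.0513 6; python3 - <<'E'
from h import *
from station import bot
plan(bot,[551,-139.4,83],-0.0513+np.pi/2,2)
E
```

```text
bar [249.8 182.6]
bar [250.2 254.1]
bar [250.5 314.2]
ball [250.3 213.2]
[ 553.17959286 -139.4621608    86.3848937 ] [3.13806547e+00 1.35299088e-03 1.51460794e+00] [-0.04427582  0.29706492 -0.56671905] 0.6268978326474479 10.9
now [ 552.7 -139.3   85.2] [3.140e+00 1.000e-03 1.515e+00] t 10.95 F [-0.4  0.4 -1.4] g 0.627
[-0.0001, -0.0009, 0.0011, 0.052, 0.0181, -0.1407]
[-0.0001, -0.0009, 0.0011, 0.052, 0.0181, -0.1407]
```

View pics/w6.png

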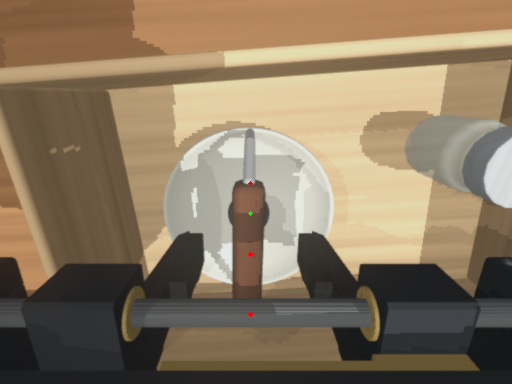

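The bar, at (249, 180–290), is centred between the fingers (190 and 310). I'll settle and close.

servo_tool([
  [0,-0.001,0.001,0,0,-0.1],
  [0,-0.001,0.001,0,0,-0.1],
  [0,0,0,0,0,0],
  [0,0,0,0,0,0],
  [0,0,0,0,0,0],
], gripper=0.0)

```text
clock: 11.45
eef_pos: [551.5, -139.7, 85.1]
tcp_rot: [3.137, 0.002, 1.518]
force: [0.1, -2.3, 1.6]
gripper_width: 0.195
```

servo_tool([
  [0,0,0,0,0,0],
  [0,0,0,0,0,0],
  [0,0,0,0,0,0],
])

```text
clock: 11.75
eef_pos: [551.5, -139.7, 85.1]
tcp_rot: [3.137, 0.002, 1.518]
force: [-0.2, -0.6, -0.7]
gripper_width: 0.174
```

```bash
python3 look.py w7.png 550.7 -139.2 -.0513 6
```

```text
bar [250.8 186.8]
bar [250.8 258.2]
bar [250.9 318.2]
ball [250.8 216. ]
[ 551.452353   -139.71037421   85.06349874] [3.13671302e+00 2.12207159e-03 1.51793133e+00] [-0.19048651 -0.55612342 -0.71060667] 0.1740053923233416 11.75
```

View pics/w7.png

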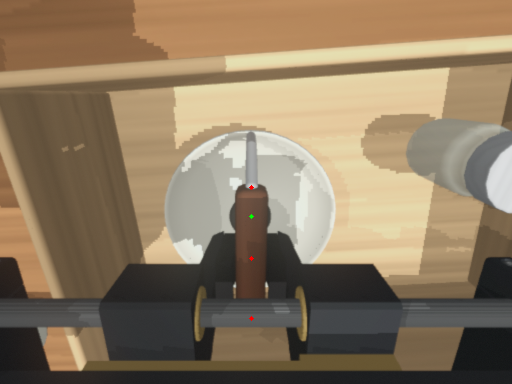

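The bar is gripped at (251, 290) with the ball still at the middle. I'll lift gently.

servo_tool([
  [0,0,-0.002,0,0,0],
  [0,0,-0.003,0,0,0],
  [0,0,-0.004,0,0,0],
  [0,0,-0.005,0,0,0],
  [0,0,-0.006,0,0,0],
])

```text
clock: 12.3
eef_pos: [550.6, -139.1, 105.3]
tcp_rot: [3.14, 0.001, 1.518]
force: [0.4, 1.6, -2.6]
gripper_width: 0.177
```

servo_tool([
  [0,0,-0.007,0,0,0],
  [0,0,-0.007,0,0,0],
  [0,0,-0.007,0,0,0],
  [0,0,-0.007,0,0,0],
  [0,0,-0.006,0,0,0],
])

```text
clock: 12.8
eef_pos: [550.6, -139.1, 143.1]
tcp_rot: [3.139, 0.001, 1.518]
force: [0.3, -0.0, -2.8]
gripper_width: 0.178
```

```bash
python3 look.py w8.png 550.7 -139.2 -.0513 60; python3 - <<'E'
from h import *
from station import bot
plan(bot,[551.4,-139.7,230],1.5179,15)
s=bot.snapshot("side");a=s["img"][100:300,150:400]; cv2.imwrite("pics/s8.png",cv2.resize(a,None,fx=2.4,fy=2.4,interpolation=cv2.INTER_CUBIC))
E
```

```text
bar [249.7 185.9]
bar [249.8 255.5]
bar [250.  314.3]
ball [250. 215.]
[ 550.64199307 -139.13459125  143.09893168] [3.13860991e+00 1.09236605e-03 1.51799028e+00] [ 0.32665506 -0.01708421 -2.75299977] 0.1782869824341213 12.8
now [ 551.  -139.3  144. ] [3.137e+00 2.000e-03 1.518e+00] t 12.85 F [ 0.7  0.3 -1.5] g 0.177
[-0.0, 0.0001, -0.0057, 0.017, 0.0065, 0.0004]
[-0.0, 0.0, -0.0057, 0.017, 0.0065, 0.0004]
[-0.0, 0.0, -0.0057, 0.017, 0.0065, 0.0004]
[-0.0, 0.0, -0.0057, 0.017, 0.0065, 0.0004]
[-0.0, 0.0, -0.0057, 0.017, 0.0065, 0.0004]
[-0.0, 0.0, -0.0057, 0.017, 0.0065, 0.0004]
[-0.0, 0.0, -0.0057, 0.017, 0.0065, 0.0004]
[-0.0, 0.0, -0.0057, 0.017, 0.0065, 0.0004]
[-0.0, 0.0, -0.0057, 0.017, 0.0065, 0.0004]
[-0.0, 0.0, -0.0057, 0.017, 0.0065, 0.0004]
[-0.0, 0.0, -0.0057, 0.017, 0.0065, 0.0004]
[-0.0, 0.0, -0.0057, 0.017, 0.0065, 0.0004]
[-0.0, 0.0, -0.0057, 0.017, 0.0065, 0.0004]
[-0.0, 0.0, -0.0057, 0.017, 0.0065, 0.0004]
[-0.0, 0.0, -0.0057, 0.017, 0.0065, 0.0004]
```

View pics/w8.png

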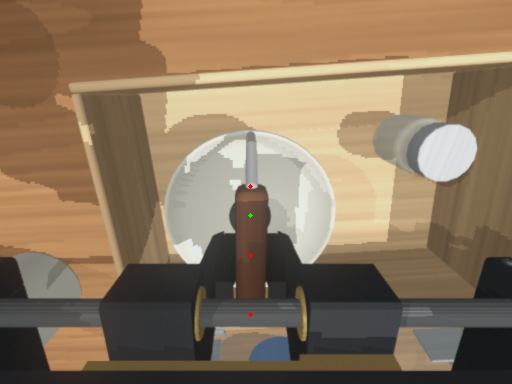

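View pics/s8.png

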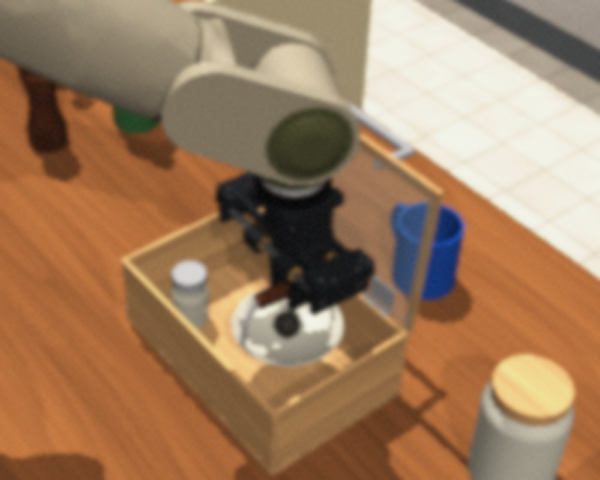

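The dish hangs level with the ball in its middle (250, 215), and it hasn't shifted in the gripper. I'll continue up.

servo_tool([
  [0,0,-0.003,0,0,0],
  [0,0,-0.005,0,0,0],
  [0,0,-0.007,0,0,0],
  [0,0,-0.007,0,0,0],
  [0,0,-0.007,0,0,0],
])

```text
clock: 13.4
eef_pos: [550.2, -138.9, 173.2]
tcp_rot: [3.14, 0.0, 1.518]
force: [-1.1, 0.4, -3.1]
gripper_width: 0.174
```

servo_tool([
  [0,0,-0.007,0,0,0],
  [0,0,-0.007,0,0,0],
  [0,0,-0.007,0,0,0],
  [0,0,-0.007,0,0,0],
  [0,0,-0.007,0,0,0],
])

```text
clock: 13.9
eef_pos: [550.2, -138.9, 211.8]
tcp_rot: [3.139, 0.001, 1.518]
force: [0.4, 0.8, -2.5]
gripper_width: 0.177
```

servo_tool([
  [0,0,-0.006,0,0,0],
  [0,0,-0.005,0,0,0],
  [0,0,-0.003,0,0,0],
  [0,0,-0.001,0,0,0],
  [0,0,0,0,0,0],
])

```text
clock: 14.4
eef_pos: [550.3, -139.0, 229.1]
tcp_rot: [3.138, 0.001, 1.518]
force: [-0.2, 0.1, -2.9]
gripper_width: 0.18
```

servo_tool([
  [0,0,0,0,0,0],
  [0,0,0,0,0,0],
])

```text
clock: 14.6
eef_pos: [550.2, -138.9, 228.6]
tcp_rot: [3.139, 0.001, 1.518]
force: [0.4, 0.4, -2.6]
gripper_width: 0.176
```

```bash
python3 look.py w9.png 550.7 -139.2 -.0513 150; python3 - <<'E'
from h import *
from station import bot
s=bot.snapshot("side");a=s["img"][100:300,150:400]; cv2.imwrite("pics/s9.png",cv2.resize(a,None,fx=2.4,fy=2.4,interpolation=cv2.INTER_CUBIC))
E
```

```text
bar [249.3 189.6]
bar [249.5 260.9]
bar [249.6 320.8]
ball [249.8 218.2]
[ 550.16564401 -138.93484053  228.57323282] [3.13923980e+00 8.36032209e-04 1.51799131e+00] [ 0.36986349  0.40456168 -2.56826091] 0.17639228946418822 14.6
```

View pics/w9.png

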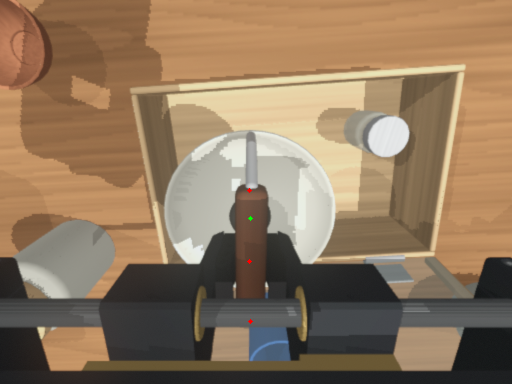

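View pics/s9.png

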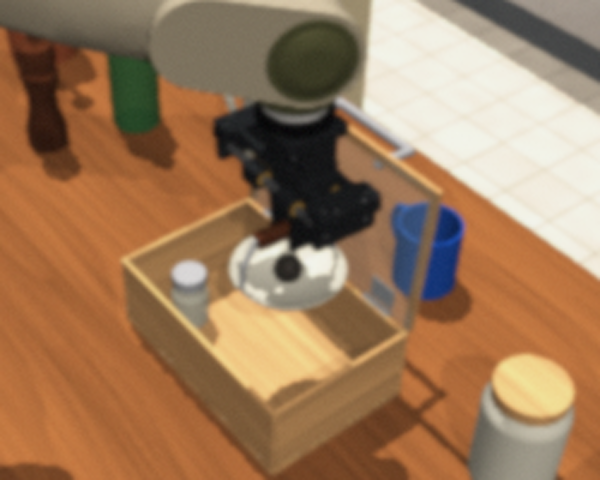

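The dish is about 149 mm up, level and not turned, with the ball centred. I'll back away from the cover slowly, then turn.

servo_tool([
  [0,-0.001,0,0,0,0],
  [0,-0.002,0,0,0,0],
  [0,-0.003,0,0,0,0],
  [0,-0.004,0,0,0,0],
  [0,-0.005,0,0,0,0],
])

```text
clock: 15.2
eef_pos: [534.2, -138.0, 228.2]
tcp_rot: [3.14, 0.001, 1.518]
force: [0.5, -0.7, -3.2]
gripper_width: 0.174
```

servo_tool([
  [0,-0.005,0,0,0,0],
  [0,-0.005,0,0,0,0],
  [0,-0.005,0,0,0,0],
  [0,-0.005,0,0,0,0],
  [0,-0.005,0,0,0,0],
])

```text
clock: 15.7
eef_pos: [506.6, -136.6, 228.4]
tcp_rot: [3.14, 0.001, 1.518]
force: [-0.4, -0.4, -3.4]
gripper_width: 0.176
```

servo_tool([
  [0,-0.005,0,0,0,0],
  [0,-0.005,0,0,0,0],
  [0,-0.005,0,0,0,0],
  [0,-0.005,0,0,0,0],
  [0,-0.005,0,0,0,0],
])

```text
clock: 16.2
eef_pos: [479.4, -135.1, 228.4]
tcp_rot: [3.139, 0.001, 1.518]
force: [-0.1, 0.8, -2.8]
gripper_width: 0.174
```

servo_tool([
  [0,-0.005,0,0,0,0],
  [0,-0.004,0,0,0,0],
  [0,-0.003,0,0,0,0],
  [0,-0.002,0,0,0,0],
  [0,-0.001,0,0,0,0],
])

```text
clock: 16.7
eef_pos: [462.7, -134.3, 228.6]
tcp_rot: [3.139, 0.001, 1.518]
force: [0.1, -1.0, -2.9]
gripper_width: 0.179
```

servo_tool([
  [0,0,0,0,0,0],
  [0,0,0,0,0,0],
  [0,0,0,0,0,0],
])

```text
clock: 17.0
eef_pos: [462.8, -134.3, 228.6]
tcp_rot: [3.139, 0.001, 1.518]
force: [0.1, -0.3, -4.2]
gripper_width: 0.177
```

```bash
python3 look.py w10.png 470 -139.2 -.0513 150
```

```text
bar [240.7 202.8]
bar [241.6 271.9]
bar [242.4 330.1]
ball [243.9 226.8]
[ 462.82539741 -134.30296851  228.58944275] [3.13879053e+00 1.09745859e-03 1.51778435e+00] [ 0.12451554 -0.28262569 -4.24328416] 0.1771447389906751 17.0
```

View pics/w10.png

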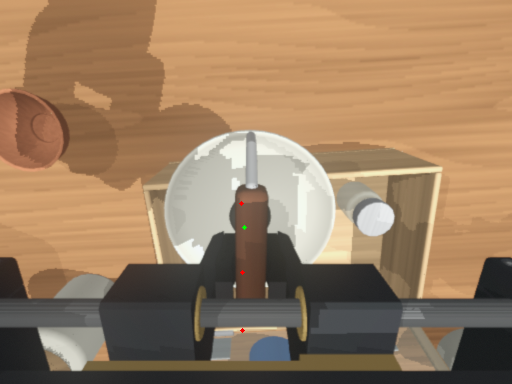

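servo_tool([
  [0,0,0,0,0,1.5],
  [0,0,0,0,0,3],
  [0,0,0,0,0,4],
  [0,0,0,0,0,4.5],
  [0,0,0,0,0,4.5],
])

```text
clock: 17.55
eef_pos: [463.0, -134.3, 228.4]
tcp_rot: [3.139, 0.0, 1.196]
force: [-0.7, -0.7, -3.5]
gripper_width: 0.177
```

servo_tool([
  [0,0,0,0,0,4.5],
  [0,0,0,0,0,4.5],
  [0,0,0,0,0,4.5],
  [0,0,0,0,0,4.5],
  [0,0,0,0,0,4.5],
])

```text
clock: 18.05
eef_pos: [463.3, -134.3, 228.3]
tcp_rot: [3.139, -0.001, 0.781]
force: [-0.3, -0.2, -3.8]
gripper_width: 0.181
```

servo_tool([
  [0,0,0,0,0,4.5],
  [0,0,0,0,0,4.5],
  [0,0,0,0,0,4.5],
  [0,0,0,0,0,4.5],
  [0,0,0,0,0,4],
])

```text
clock: 18.55
eef_pos: [463.5, -134.3, 228.2]
tcp_rot: [3.14, -0.002, 0.374]
force: [-0.6, -0.1, -1.8]
gripper_width: 0.175
```

```bash
python3 - <<'E'
from h import *
from station import bot
st=bot.state(); print(st["eef_pos"],st["tcp_rot"],np.degrees(st["tcp_rot"][2]-.0157))
E
```

```text
[ 463.46594606 -134.27988355  228.18199273] [ 3.13975237e+00 -1.76231328e-03  3.73729121e-01] 20.513557604444575
```

servo_tool([
  [0,0,0,0,0,4],
  [0,0,0,0,0,4],
  [0,0,0,0,0,4],
  [0,0,0,0,0,3.5],
  [0,0,0,0,0,2],
])

```text
clock: 19.05
eef_pos: [463.7, -134.3, 228.1]
tcp_rot: [3.14, -0.002, 0.048]
force: [-0.4, -0.7, -3.4]
gripper_width: 0.178
```

servo_tool([
  [0,0,0,0,0,1],
  [0,0,0,0,0,0.5],
  [0,0,0,0,0,0],
  [0,0,0,0,0,0],
  [0,0,0,0,0,0],
])

```text
clock: 19.55
eef_pos: [463.7, -134.2, 228.0]
tcp_rot: [3.141, -0.002, 0.019]
force: [-0.0, 0.4, -3.0]
gripper_width: 0.175
```

```bash
python3 look.py w11.png 463 -134.3 -1.5551 149; python3 - <<'E'
from h import *
from station import bot
s=bot.snapshot("side");cv2.imwrite("pics/s11.png",s["img"])
s=bot.snapshot("scene");cv2.imwrite("pics/c11.png",s["img"])
st=bot.state(); print(st["eef_pos"],st["tcp_rot"],np.degrees(st["tcp_rot"][2]-.0157))
E
```

```text
bar [246.7 190.7]
bar [246.7 261.5]
bar [246.7 321.2]
ball [247.5 218.9]
[ 463.7484242  -134.24267478  228.00387575] [ 3.14052221e+00 -2.07400537e-03  1.91694409e-02] [-1.86049146e-03  4.36703882e-01 -3.00995166e+00] 0.17483171777070625 19.55
[ 463.74285009 -134.25324352  227.99923128] [ 3.14055461e+00 -2.07009476e-03  1.90180784e-02] 0.19011189061718897
```

View pics/w11.png

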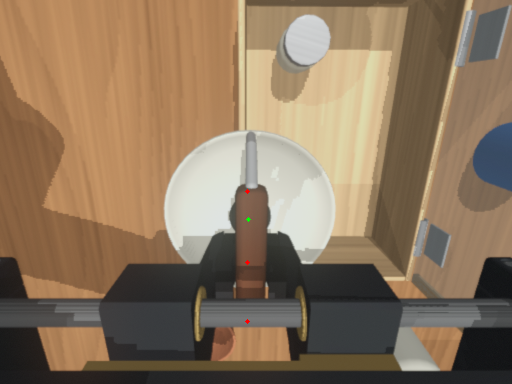

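View pics/s11.png

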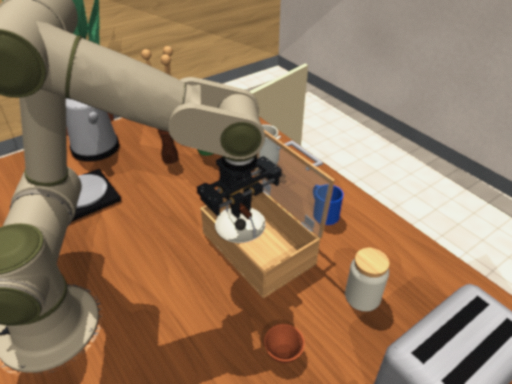

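View pics/c11.png

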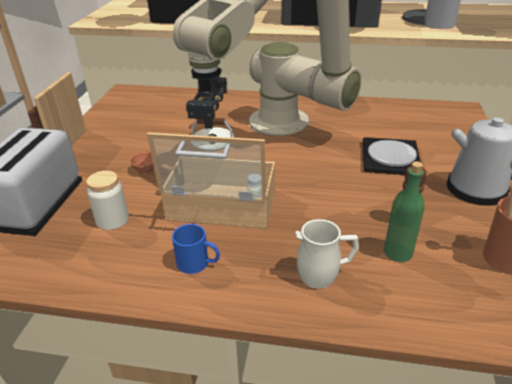

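The wrist view shows the bar (251, 185–295) parallel to the keeper's front wall, with the ball in the middle. The side and scene views show the cover upright and everything else in place. I'll hand in.

servo_tool([
  [0,0,0,0,0,0],
  [0,0,0,0,0,0],
  [0,0,0,0,0,0],
])

```text
clock: 20.0
eef_pos: [463.8, -134.3, 228.0]
tcp_rot: [3.141, -0.002, 0.019]
force: [0.9, -0.7, -3.9]
gripper_width: 0.173
```

```bash
python3 - <<'E'
from station import bot
import numpy as np
s=bot.state(); print(s["eef_pos"],s["tcp_rot"],np.abs(s["joint_vel"]).max(),s["gripper_width"],s["clock"])
print(bot.hand_in())
E
```

```text
[ 463.75440991 -134.25982683  227.99743326] [ 3.14053905e+00 -2.06720957e-03  1.91785304e-02] 0.0012298109697474074 0.1734017637681854 20.0
the job is handed in; nothing more can be done
None
```

I swung the cover up to its stop and lifted the dish straight out by its handle. I then backed it about 88 mm away from the cover, turned it a quarter turn, and handed in at 20.0 s with the dish still held. No verdict is reported.

**Last checks:**
- **Cover:** it stands on its own at its stop. At the stop I worked out about 1.65 rad and met 25 N of resistance. It swung at about 0.6 rad/s.
- **Dish:** its underside is about 148 mm up and it is level. The handle bar is within about 0.01 rad of parallel to the keeper's front, going by the fitted poses. The arm was at rest, and the last pictures showed nothing touching the dish.
- **Ball:** it sat in the middle of the dish in the pictures after each stage.
- **Other things:** none looked moved in the last scene and side pictures, judged by eye only.

**What disagreed:** while the cover was opening, the gripper's path ran up to about 8 mm inside the arc I had calculated. Radial pull briefly reached about 22 N before I corrected it. It eased as I adjusted, and the bar stayed gripped throughout. No check failed.

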